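# Charge a spray flask on the air dock

### The job

On the air-charging dock, slide the clear guard with the red handle fully open. Then pick up the spray flask with the blue cap, seat it upright in the dock's sprung ring, gently push it all the way down against the spring and keep it pressed down there: finish while still holding it, without letting go. Leave the green flask, the screwdriver and the orange bin where they are.

Things in the scene. Friction and masses are not known exactly. Their poses are not given: they have to be found in the camera images.
- dock: Fixed dock. Grey base 150 mm (dock x) by 290 mm (y from +80 to -210), 12 mm thick. A walled well, 138 x 142 mm inside, surrounds the ring; clear walls, blue on the -y side; walls and rails end 88 mm above the bench, only the guard is higher. Origin: bench level (z = 0) under the ring centre; z up; rails run along dock y, guard opens towards -y. Yaw within 0.3 rad of 0.
- guard_handle (a point): Top centre of the guard's red handle, 134 mm above the bench: upright fin 12 mm thick along dock y, 50 mm wide along dock x, rising 37 mm above a small red pad at the centre of the guard sheet. Sheet 150 mm (dock x) by 130 mm (dock y), 5 mm thick, underside 88 mm above the bench. Axes as the dock's.
- guard (a joint): Sliding guard: 0 = shut (covering the ring), 0.125 = fully open, in m along -y of the dock. Starts 0 to 0.02. Stays where it is left; about 1.5 N of friction.
- ring_seat (a point): Centre of the ledge inside the sprung ring on which the flask's foot rests, 44 mm above the bench when the ring is up. Ring black with yellow rim, 84 mm outside diameter; socket open upward, 70 mm bore (73 mm at the yellow rim), 26 mm deep from rim to ledge; 44 mm hole in the ledge. z up.
- ring (a joint): Downward travel of the sprung ring, m: 0 = up, 0.018 = fully down on its stop. Preloaded spring: about 6.5 N on the ring starts it moving, about 16 N in all holds it fully down (0.55 N per mm). The flask's own weight does not move it.
- blue_flask: Loose aluminium spray flask, blue band and cap, 0.2 to 0.4 kg, standing on the bench. 165 mm tall; foot 48 mm diameter, widening to the 62 mm body at 16 mm height; shoulder from 94 to 112 mm height; straight cylindrical blue cap, 32 mm diameter, from 112 to 165 mm (grip here). Origin: centre of its underside, z up along its axis.
- green_flask: Loose flask of the same shape with green band and green cap; leave alone. Origin: centre of its underside.
- screwdriver: Loose screwdriver lying on the bench, to be left alone. Origin near its middle; x along it.
- bin: Loose orange bin of bolts, 110 x 140 x 65 mm high, to be left alone. Origin: centre of its underside.

How it is judged:
On the way, in this order (a step that is already met when the one before it is completed fails the run):
1. the guard is slid open (at least 105 of its 125 mm) (value of joint guard above 0.105 m), for 0.1 s.
2. the gripper lifts the blue flask clear of the bench (height (world z) of blue_flask above 0.03 m and contact force between the fingers and blue_flask above 1 N), for 0.2 s.
At the end, for the whole second after the job is handed in: Guard open over 95 mm; blue flask upright (7 deg), its foot within 10 mm of the ring ledge centre, pressing the ring down over 14.5 of 18 mm (over 8 N between flask and dock), fingers still on it (over 4 N), and at rest (value of joint guard above 0.095 m and distance between blue_flask and ring_seat below 0.01 m and angle between blue_flask's own z axis and vertical below 0.12 rad and value of joint ring above 0.0145 m and contact force between blue_flask and dock above 8 N and contact force between the fingers and blue_flask above 4 N and linear speed of blue_flask below 0.02 m/s); the arm keeps its last pose, push and grip.
It fails at once if the green flask is moved by more than 25 mm or tipped (distance of green_flask from where it was at the start of the episode above 0.025 m or angle between green_flask's own z axis and vertical above 0.4 rad).
It fails at once if the screwdriver is moved by more than 30 mm (distance of screwdriver from where it was at the start of the episode above 0.03 m).
It fails at once if the orange bin is moved by more than 30 mm (distance of bin from where it was at the start of the episode above 0.03 m).
It fails at once if the blue flask is knocked over or laid down (angle between blue_flask's own z axis and vertical above 1 rad).
It fails at once if the blue flask is slammed or rammed into the dock (over 80 N) (contact force between blue_flask and dock above 80 N).
It also fails if it takes over 64 s, if anything falls off the work surface, if the arm or the gripper's body presses on something with over 40 N, if the wrist force passes 120 N, or if a joint passes its speed limit or range.

### The arm

A 6-joint arm with a two-finger parallel gripper is mounted at the origin on the work surface. World frame = base frame: x ahead of the robot, y to its left, z up, the work surface at z = 0. Lengths are in m, angles in rad, forces in N, time in s.
With the tool pointing down it reaches from about 0.35 to 0.975 m from the base axis. Payload 4.9 kg.
Tool frame: the origin (TCP) lies midway between the tips of the shut fingers; the grasp point (between the pads) lies 19 mm behind it; z points along the fingers, y is the line along which they close (so a half turn about z gives the same grasp; the last joint's range is limited). The gripper opens to 85 mm and grips with 20 to 120 N. Pads are 22 mm wide; open, the fingers measure 114 mm over their backs; the gripper's body (76 mm by 85 mm) begins 54 mm behind the grasp point. The pads swing forward as they close: fully open they stand 13 mm farther back than shut.
Start: joints at [-1.255, 0.053, 1.613, -0, 1.476, -0.119], TCP at [0.263, -0.567, 0.231] pointing down, gripper open.
Joint ranges: [-3.01, 3.01], [-1.01, 2.22], [0.06, 2.58], [-1.02, 4.17], [0.09, 2.62], [-3.14, 3.14]. Speed limits (rad/s): [2.57, 2.57, 3.14, 3.14, 3.14, 3.14].

### API

Orientations are given as a rotation vector (axis times angle).
In Python, from station import ctrl gives the robot as it stands. The module is installed in compiled form; this text tells all that it offers.
- The arm moves only by the shell command python3 -m handwheel 'ROWS' [OPENING] [FORCE]. ROWS is JSON, a list of rows, each a list of 2 entries, a list of its own where there are three numbers: the shift along the tool's x, y, z in cm, then the turn, a rotation vector about the tool's x, y, z in rad. In form: [[[tx, ty, tz], [ax, ay, az]], ...]. A call has 1 to 5 rows; each row is the pose to reach, as a shift and turn from the pose commanded when the call began, along the tool's axes at that moment; what a row does not reach only later rows make up. A row lasts 1/8 s, in which the tool goes at most 62.5 mm and 10.7 degrees, less where a joint would pass 70% of its speed; a pose out of reach is approached as far as the arm can. A call with a gripper value outside its range is refused whole. OPENING is the gripper's target within -1 to 1 (shut at 1, half-way at 0, fully open at -1), set as the call begins (- or left out, the last holds). The fingers move at their own pace and stop on an object; FORCE is the grip in N (left out, the last holds). Time passes only in rows, so rows that repeat a pose let the fingers close. It gives the time, the measured TCP pose, the force, the opening and the grip force at its end, in the units of the state.
- ctrl.get_obs(): the state, without advancing time (a new reading comes with each control period).
- ctrl.get_image(name): name is "side" or "top"; returns the picture (400x640x3 uint8, blue, green, red); there is no depth.
- ctrl.calibration(name): a dict with "fx", "fy", "cx", "cy" (pixels), "R" (3x3) and "t" (3): a world point X has camera coordinates R X + t. Camera axes: x right, y down, z forward; pixel columns grow to the right and rows downward; lengths in m; the calibration is good to about 2 mm. A picture is of the moment at which its call begins. calibration takes no time and is no camera call.
- ctrl.finish_job(): hands the job in; it is judged then, once.
Trained networks look in the newest picture that a camera, given by its name, has taken for a name from the list of things; names that differ only in an ending like _2 or _b are one class to them, and where a whole thing is asked for, a point or a joint stands for the part that bears it (a point fixed in the world has none). Each returns a list of dicts, best first, with "score" (0 to 1); they miss things now and then, are a little off and sometimes report something else, mostly with a low value. They report only what shows in the picture. A call takes as long as a camera call.
- ctrl.look_for(camera, query): "position" ([column, row] in pixels, amid what is visible of it).
- ctrl.landmark_of(camera, query): "position" ([column, row] in pixels: a listed point, or the origin of a listed thing).
The state is a dict: "t": time; "q": joint angles; "dq": joint speeds; "effort": joint torques, N m; "tool_pos": TCP position; "tool_rot": TCP orientation; "contact_force": force on the tool from outside, world axes, zero at the start; "wrist_torque": the same for the moment, N m; "opening": finger opening in m; "grip_force": force on a finger pad.
Only numpy, scipy, OpenCV 4.12 (cv2) and the standard library are available. Lean on these libraries where they do the work, as an engineer would, in place of code of your own. Each camera call takes 0.05 s, during which the arm holds its last target. There are 200 camera calls.

## Working session

There is one attempt and no reset: what is moved stays moved. The work goes in short steps, Python scripts to look and compute and a shell command to move; the robot and the scene stay as the last step left them, time stands still between calls to the robot, and variables do not carry over. Pictures are saved under pics/ and viewed, at most 10 in all, crops included, and the job is handed in when it is done.

```bash
mkdir -p pics
cat > h.py <<'E'
import numpy as np, cv2
from station import ctrl
from scipy.spatial.transform import Rotation as Ro
def ray(cam,px):
    c=ctrl.calibration(cam);R=np.array(c["R"]);t=np.array(c["t"])
    d=R.T@np.array([(px[0]-c["cx"])/c["fx"],(px[1]-c["cy"])/c["fy"],1]);return -R.T@t,d
def atz(cam,px,z):
    o,d=ray(cam,px);return o+d*(z-o[2])/d[2]
def proj(cam,X):
    c=ctrl.calibration(cam);p=np.array(c["R"])@X+np.array(c["t"]);return np.array([c["fx"]*p[0]/p[2]+c["cx"],c["fy"]*p[1]/p[2]+c["cy"]])
def tri(a,b):
    (o1,d1),(o2,d2)=ray("top",a),ray("side",b)
    s=np.linalg.lstsq(np.c_[d1,-d2],o2-o1,rcond=None)[0]
    p,q=o1+s[0]*d1,o2+s[1]*d2;return (p+q)/2,np.linalg.norm(p-q)
def rel(target):
    o=ctrl.get_obs();R=Ro.from_rotvec(o["tool_rot"]).as_matrix();return R.T@(np.array(target)-o["tool_pos"])*100
E
python3 - <<'E'
from h import *
np.set_printoptions(precision=3,suppress=True)
a=ctrl.get_image("top");b=ctrl.get_image("side")
cv2.imwrite("pics/t0.png",a);cv2.imwrite("pics/s0.png",b)
Z=dict(dock=0,guard_handle=.134,ring_seat=.044,blue_flask=0,green_flask=0,screwdriver=.012,bin=0)
for n,z in Z.items():
    P={}
    for c in("top","side"):
        r=ctrl.landmark_of(c,n)
        for k in r[:2]: print(n,c,round(k["score"],2),np.array(k["position"]),atz(c,k["position"],z))
        if r:P[c]=r[0]["position"]
    if len(P)==2:print("   tri",*tri(P["top"],P["side"]))
o=ctrl.get_obs();print(Ro.from_rotvec(o["tool_rot"]).as_matrix(),o)
E
```

```text
dock top 0.82 [416.1 203.9] [ 0.554 -0.132  0.   ]
dock side 0.94 [343.5 317.8] [ 0.556 -0.117  0.   ]
   tri [ 0.552 -0.127  0.02 ] 0.0020779320829713327
guard_handle top 0.92 [424.8 203.3] [ 0.549 -0.121  0.134]
guard_handle side 0.63 [347.6 285.1] [ 0.554 -0.12   0.134]
   tri [ 0.551 -0.121  0.137] 0.0046821390932672525
ring_seat side 0.61 [213.7 190.3] [0.372 0.287 0.044]
blue_flask top 0.9 [297.9 231. ] [0.488 0.16  0.   ]
blue_flask side 0.75 [275.6 232.9] [0.487 0.143 0.   ]
   tri [ 0.489  0.16  -0.022] 0.0025352193960490803
green_flask top 0.92 [247.4 187.7] [0.595 0.284 0.   ]
green_flask side 0.6 [298.1 181. ] [ 0.593  0.291 -0.   ]
green_flask side 0.16 [272.2 230.3] [0.481 0.154 0.   ]
   tri [0.593 0.283 0.008] 0.003241474375734001
screwdriver top 0.81 [224.  274.2] [0.386 0.337 0.012]
screwdriver side 0.85 [213.5 189.3] [0.374 0.322 0.012]
   tri [ 0.38   0.342 -0.009] 0.008143953731788991
bin top 0.59 [294.5 125.3] [0.75  0.168 0.   ]
bin side 0.72 [271.5 232.8] [0.477 0.147 0.   ]
bin side 0.62 [373.4 193.9] [0.764 0.183 0.   ]
   tri [0.609 0.16  0.02 ] 0.26695620072608034
[[ 0.907  0.421 -0.   ]
 [ 0.421 -0.907 -0.   ]
 [-0.    -0.    -1.   ]] {'t': 0.8, 'q': array([-1.255,  0.053,  1.613, -0.   ,  1.476, -0.119]), 'dq': array([ 0.001,  0.002,  0.001,  0.001,  0.001, -0.001]), 'effort': array([ -0.   , -39.365, -37.044,  -0.   ,   0.001,   0.   ]), 'tool_pos': array([ 0.263, -0.567,  0.231]), 'tool_rot': array([ 3.068,  0.678, -0.   ]), 'contact_force': array([ 1.084, -0.887, -1.2  ]), 'wrist_torque': array([0.   , 0.02 , 0.027]), 'grip_force': 0.0, 'opening': 0.08559835498584235}
```

View pics/t0.png

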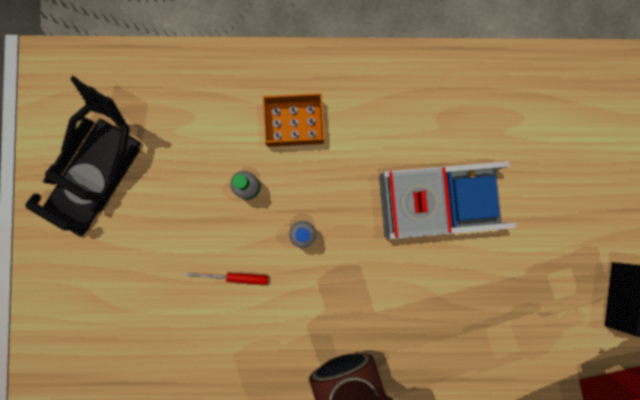

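View pics/s0.png

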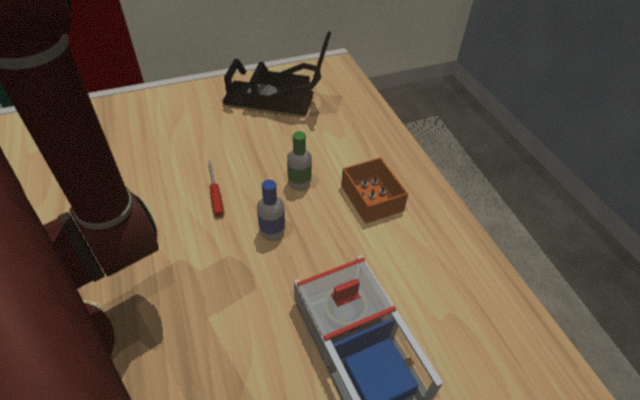

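The top view shows the guard handle at (420,202), the blue cap at (302,235), the green flask at (240,182), the bin at (294,120) and the screwdriver at (230,277). The dock's rail ends are near (508,165) and (513,227). The dock has a small positive yaw. I'll work it out along with the cap position and the first move.

Run:
```python
from h import *
np.set_printoptions(precision=3,suppress=True)
for p in [(508,165),(513,227),(386,173),(388,240)]: print(p,atz("top",p,.088))
print("fin",atz("top",(420,202),.134),"cap",atz("top",(302,235),.165), "side cap",atz("side",(269,184),.165))
im=cv2.imread("pics/t0.png");hsv=cv2.cvtColor(im,cv2.COLOR_BGR2HSV)
m=cv2.inRange(hsv,(100,120,60),(130,255,255));n,l,s,c=cv2.connectedComponentsWithStats(m)
for i in range(1,n):
  if s[i,4]>60: print("blue",s[i],c[i],cv2.minAreaRect(np.argwhere(l==i)[:,::-1].astype(np.float32)))
print("rel handle",rel([.549,-.121,.20]))
cv2.imwrite("pics/t0c.png",cv2.resize(im[150:255,270:530],None,fx=3,fy=3,interpolation=cv2.INTER_CUBIC))
```

```text
(508, 165) [ 0.639 -0.326  0.088]
(513, 227) [ 0.496 -0.334  0.088]
(386, 173) [ 0.621 -0.044  0.088]
(388, 240) [ 0.468 -0.046  0.088]
fin [ 0.551 -0.11   0.134] cap [0.481 0.149 0.165] side cap [0.481 0.15  0.165]
blue [ 448  173   51   54 2024] [473.044 197.83 ] ((473.480224609375, 197.30198669433594), (53.43349838256836, 46.866249084472656), 84.2894058227539)
blue [295 228  15  14 159] [302.126 234.522] ((302.2000427246094, 234.60003662109375), (13.416407585144043, 13.416406631469727), 26.56505012512207)
rel handle [ 44.695 -28.4     3.131]
```

View pics/t0c.png

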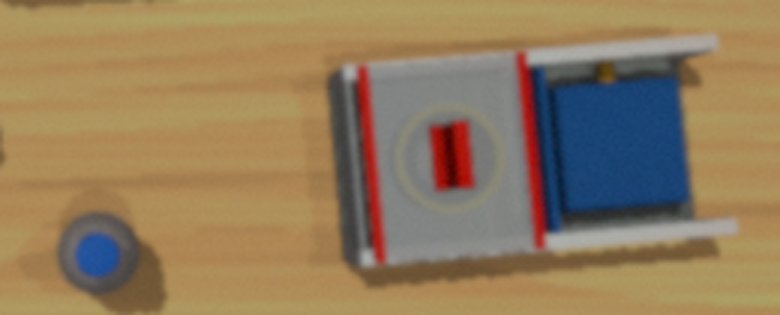

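The crop shows the fin at full-frame (425,203), the ring circle seen through the guard at about (420,202), and the edges giving a yaw of about 0.10. I'm moving above the handle.

```bash
python3 -m handwheel '[[[4.9,-3.1,0],[0,0,0.06]],[[9.8,-6.2,0],[0,0,0.13]],[[14.7,-9.3,0],[0,0,0.2]],[[19.6,-12.4,0],[0,0,0.27]],[[24.5,-15.5,0],[0,0,0.335]]]' -1 40
python3 -c "
from h import *
print(rel([.549,-.121,.2]))"
```

```text
t: 1.42
tool_pos: [0.421, -0.3214, 0.2316]
tool_rot: [3.137, 0.153, 0.001]
contact_force: [0.1, -0.5, 1.1]
opening: 0.0856
grip_force: 0.0
[ 14.68848601 -18.70777969   3.15422447]
```

```bash
python3 -m handwheel '[[[3.7,-4.7,0],[0,0,0]],[[7.4,-9.4,0],[0,0,0]],[[11,-14.1,0],[0,0,0]],[[14.7,-18.7,1.5],[0,0,0]],[[14.7,-18.7,3],[0,0,0]]]'
python3 - <<'E'
from h import *
im=ctrl.get_image("side");cv2.imwrite("pics/s1.png",cv2.resize(im[180:400,220:480],None,fx=3,fy=2.7,interpolation=cv2.INTER_CUBIC)[:600])
print(rel([.549,-.121,.108]))
o=ctrl.get_obs();print(proj("side",o["tool_pos"]))
E
```

```text
t: 2.05
tool_pos: [0.5494, -0.1191, 0.2012]
tool_rot: [-3.137, -0.166, -0.002]
contact_force: [-0.9, -0.2, -0.5]
opening: 0.0852
grip_force: 0.0
[0.20202933 0.09259775 9.02647748]
[346.9275636  267.02027511]
```

View pics/s1.png

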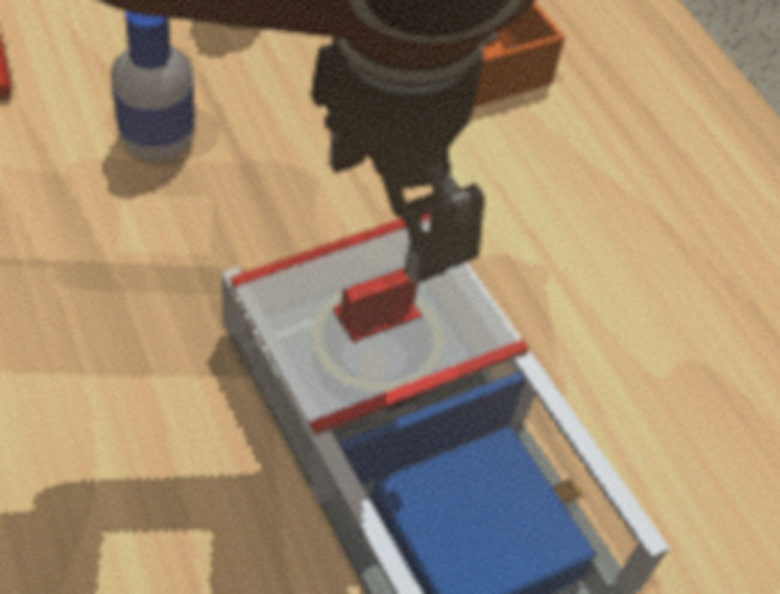

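The picture shows the open gripper over the dock with the red fin at crop (378,300), which is full-frame (346,291), lined up below it. Descending and gripping the fin.

```bash
python3 -m handwheel '[[[0.1,0.1,3],[0,0,0]],[[0.2,0.1,6],[0,0,0]],[[0.2,0.1,8],[0,0,0]],[[0.2,0.1,9],[0,0,0]],[[0.2,0.1,9],[0,0,0]]]'
python3 -m handwheel '[[[0,0,0],[0,0,0]],[[0,0,0],[0,0,0]],[[0,0,0],[0,0,0]],[[0,0,0],[0,0,0]],[[0,0,0],[0,0,0]]]' 1 30
```

```text
t: 2.72
tool_pos: [0.5496, -0.1235, 0.111]
tool_rot: [-3.137, -0.156, 0.001]
contact_force: [-0.8, -0.5, -0.5]
opening: 0.0852
grip_force: 0.0
t: 3.35
tool_pos: [0.5501, -0.1229, 0.1118]
tool_rot: [-3.137, -0.155, -0.001]
contact_force: [-0.6, 1.1, 2.3]
opening: 0.0111
grip_force: 31.5
```

```bash
python3 -m handwheel '[[[0,2,0],[0,0,0]],[[0,4.5,0],[0,0,0]],[[0,7.5,0],[0,0,0]],[[0,10,0],[0,0,0]],[[0,11.2,0],[0,0,0]]]'
python3 -m handwheel '[[[0,0.4,0],[0,0,0]],[[0,0.8,0],[0,0,0]],[[0,1.1,0],[0,0,0]],[[0,1.1,0],[0,0,0]]]'
```

```text
t: 3.98
tool_pos: [0.5596, -0.2368, 0.1118]
tool_rot: [3.138, 0.153, -0.006]
contact_force: [-7.7, 0.2, 8.2]
opening: 0.0116
grip_force: 31.8
t: 4.47
tool_pos: [0.56, -0.2419, 0.1117]
tool_rot: [-3.127, -0.156, 0.01]
contact_force: [-12.5, 16.6, 13.8]
opening: 0.0116
grip_force: 34.4
```

```bash
python3 -m handwheel '[[[0,-0.3,0],[0,0,0]],[[0,-0.3,0],[0,0,0]],[[0,-0.3,0],[0,0,0]],[[0,-0.3,-1],[0,0,0]],[[0,-0.3,-3],[0,0,0]]]' -1
python3 -m handwheel '[[[0,-3,-5],[0,0,0]],[[0,-9,-8],[0,0,0]],[[0,-15,-9.5],[0,0,0]],[[0,-21,-9.5],[0,0,0]],[[0,-27,-9.5],[0,0,0]]]'
python3 - <<'E'
from h import *
np.set_printoptions(precision=4,suppress=True)
im=ctrl.get_image("top");cv2.imwrite("pics/t2.png",cv2.resize(im[140:260,270:530],None,fx=3,fy=3,interpolation=cv2.INTER_CUBIC))
for c,n,z in [("top","guard_handle",.134),("top","ring_seat",.044),("top","blue_flask",0)]:
    for k in ctrl.landmark_of(c,n)[:2]: print(n,c,k["score"],k["position"],atz(c,k["position"],z))
im=ctrl.get_image("side");cv2.imwrite("pics/s2.png",cv2.resize(im[180:400,220:480],None,fx=3,fy=2.7,interpolation=cv2.INTER_CUBIC)[:600])
for c,n,z in [("side","guard_handle",.134),("side","ring_seat",.044)]:
    for k in ctrl.landmark_of(c,n)[:2]: print(n,c,k["score"],k["position"],atz(c,k["position"],z))
print(rel([.481,.150,.25]))
E
```

```text
t: 5.1
tool_pos: [0.5614, -0.2425, 0.1415]
tool_rot: [-3.137, -0.156, 0.002]
contact_force: [-0.4, 1.1, 1.1]
opening: 0.0852
grip_force: 0.0
t: 5.72
tool_pos: [0.5353, 0.0278, 0.2392]
tool_rot: [3.137, 0.156, 0.007]
contact_force: [-0.0, 0.5, 1.1]
opening: 0.0856
grip_force: 0.0
guard_handle top 0.78 [479.5, 198.8] [ 0.5582 -0.2418  0.134 ]
blue_flask top 0.83 [297.3, 231.7] [0.4866 0.1614 0.    ]
blue_flask top 0.71 [225.4, 273.9] [0.3851 0.336  0.    ]
guard_handle side 0.68 [379.1, 342.8] [ 0.5607 -0.2421  0.134 ]
ring_seat side 0.92 [344.7, 310.2] [ 0.5532 -0.1231  0.044 ]
[ -4.1804 -12.9792  -1.3081]
```

View pics/t2.png

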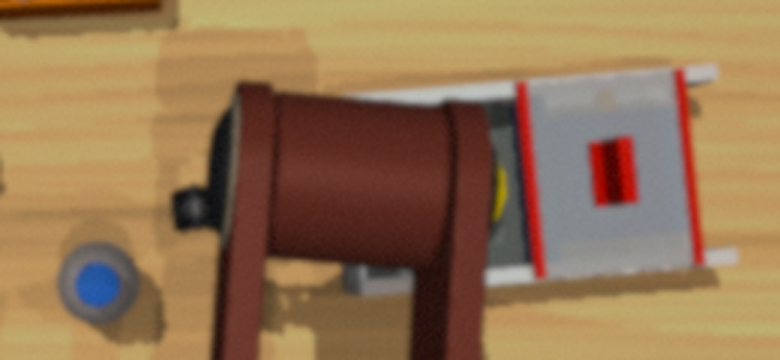

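View pics/s2.png

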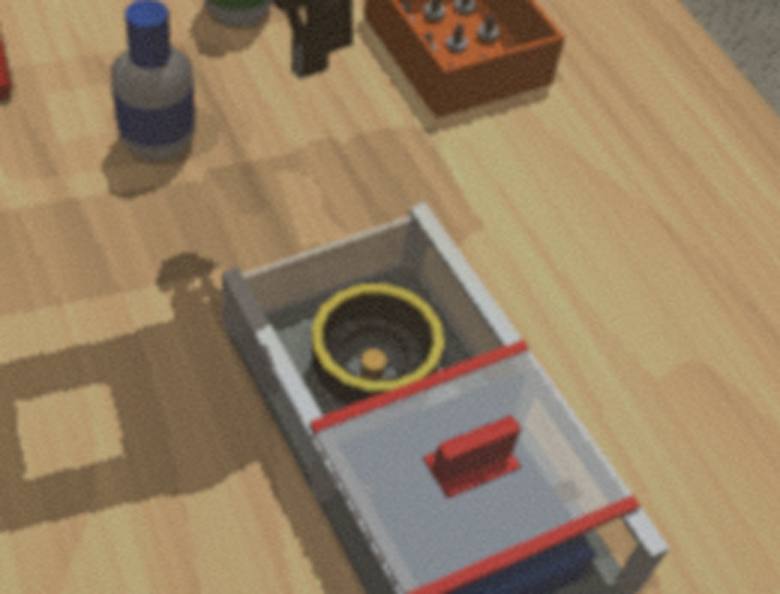

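The guard is open, with the handle at (480,199) in the top view. The ring is exposed, its yellow rim centred at side (346,304). The blue flask is still standing. Moving over its cap.

```bash
python3 -m handwheel '[[[-1.5,-4.5,0],[0,0,0]],[[-3,-9,0],[0,0,0]],[[-4.2,-13,0],[0,0,0]],[[-4.2,-13,0],[0,0,0]]]'
python3 - <<'E'
from h import *
np.set_printoptions(precision=4,suppress=True)
for cam in("top","side"):
    im=ctrl.get_image(cam);hsv=cv2.cvtColor(im,cv2.COLOR_BGR2HSV)
    m=cv2.inRange(hsv,(22,150,90),(36,255,255))
    g=proj(cam,np.array([.551,-.121,.07])).astype(int);k=np.zeros_like(m);cv2.circle(k,tuple(int(v) for v in g),32,255,-1);m&=k
    pts=np.argwhere(m)[:,::-1].astype(np.float32);print(cam,g,len(pts))
    if len(pts)>20:
        e=cv2.fitEllipse(cv2.convexHull(pts));print(e,atz(cam,e[0],.07))
    if cam=="top":cv2.imwrite("pics/t3.png",cv2.resize(im[140:260,270:530],None,fx=3,fy=3))
    else:
        cv2.imwrite("pics/s3.png",cv2.resize(im[100:320,180:440],None,fx=3,fy=2.7))
        m=cv2.inRange(hsv[150:205,250:285],(105,150,60),(128,255,255))
        p=np.argwhere(m);print("cap",p.min(0)+[150,250],p.max(0)+[150,250])
print(rel([.481,.150,.122]),ctrl.get_obs()["tool_pos"])
E
```

```text
t: 6.58
tool_pos: [0.4799, 0.1518, 0.2365]
tool_rot: [-3.137, -0.159, -0.0]
contact_force: [0.6, -0.2, -0.3]
opening: 0.0853
grip_force: 0.0
top [418 203] 407
((419.5184326171875, 202.42665100097656), (37.059226989746094, 37.66556167602539), 120.59795379638672) [ 0.5538 -0.1239  0.07  ]
side [344 303] 35
((345.03253173828125, 304.7093200683594), (37.17271423339844, 41.07415008544922), 99.35630798339844) [ 0.5513 -0.1247  0.07  ]Traceback (most recent call last):
  File "<stdin>", line 14, in <module>
    return umr_minimum(a, axis, None, out, keepdims, initial, where)
ValueError: zero-size array to reduction operation minimum which has no identity
```

View pics/s3.png

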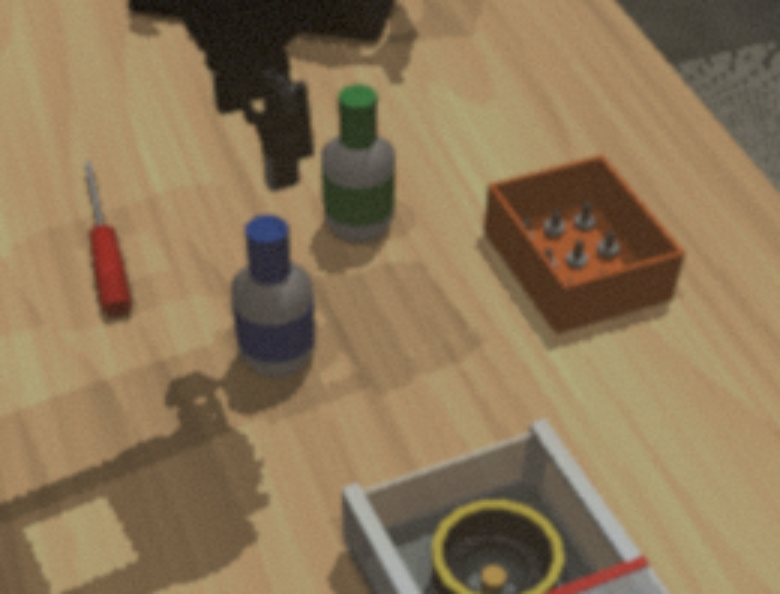

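The side view shows the cap top at full-frame (269,185), matching the estimate, and the gripper above it with the other objects clear of it. The ring centre is at about (0.5525, -0.124). Descending and gripping.

```bash
python3 -m handwheel '[[[0.1,0.2,2],[0,0,0]],[[0.1,0.2,5],[0,0,0]],[[0.1,0.2,8],[0,0,0]],[[0.1,0.2,10.5],[0,0,0]],[[0.1,0.2,11.5],[0,0,0]]]'
python3 -m handwheel '[[[0,0,0],[0,0,0]],[[0,0,0],[0,0,0]],[[0,0,0],[0,0,0]],[[0,0,0],[0,0,0]],[[0,0,0],[0,0,0]]]' 1 80
```

```text
t: 7.3
tool_pos: [0.48, 0.148, 0.118]
tool_rot: [3.137, 0.154, -0.008]
contact_force: [-0.6, 0.2, -0.2]
opening: 0.0855
grip_force: 0.0
t: 7.92
tool_pos: [0.4825, 0.1494, 0.1228]
tool_rot: [3.138, 0.157, 0.005]
contact_force: [0.4, -1.3, 5.9]
opening: 0.0303
grip_force: 79.0
```

```bash
python3 -m handwheel '[[[0,0,-1.5],[0,0,0]],[[0,0,-4],[0,0,0]],[[0,0,-7.5],[0,0,0]],[[0,0,-11],[0,0,0]],[[0,0,-12.5],[0,0,0]]]'
python3 -c "
from h import *
o=ctrl.get_obs();print(o['contact_force'],rel([.5525,-.124,.24]))
im=ctrl.get_image('side');cv2.imwrite('pics/s4.png',cv2.resize(im[80:300,160:420],None,fx=3,fy=2.7))"
```

```text
t: 8.55
tool_pos: [0.4819, 0.1496, 0.2486]
tool_rot: [-3.137, -0.157, -0.004]
contact_force: [0.6, 1.4, -2.7]
opening: 0.0304
grip_force: 79.2
[ 0.60642753  1.36535756 -2.73306403] [ 4.29024461 27.93229015  0.86287259]
```

View pics/s4.png

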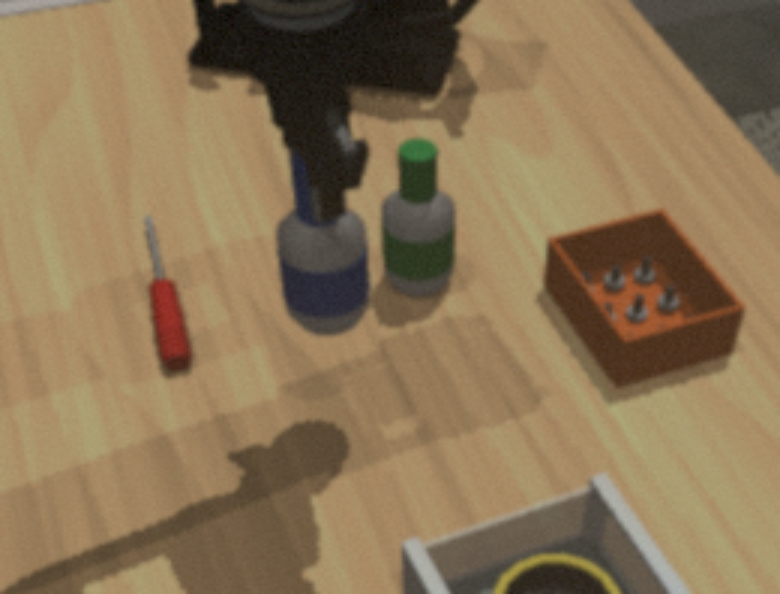

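Lifted upright: the flask hangs at full-frame (267,173) and the other objects are unchanged. Carrying it over the ring.

```bash
python3 -m handwheel '[[[0.6,4,0],[0,0,0]],[[1.5,10,0],[0,0,0]],[[2.4,16,0],[0,0,0]],[[3.4,22,0],[0,0,0]],[[4.0,26,0],[0,0,0]]]'
python3 -m handwheel '[[[0.3,1.5,0],[0,0,0]],[[0.3,1.9,0],[0,0,0]],[[0.3,1.9,0],[0,0,0]]]'
python3 - <<'E'
from h import *
np.set_printoptions(precision=4,suppress=True)
im=ctrl.get_image("side");o=ctrl.get_obs();print(o["tool_pos"],o["contact_force"],rel([.5525,-.124,.2486]))
f=o["tool_pos"]-[0,0,.1225]
for z in(0,.016,.05,.094): # predicted silhouette edges of the flask on the tool axis
    r=.024 if z==0 else .031
    q=[proj("side",f+[r*np.cos(a),r*np.sin(a),z]) for a in np.linspace(0,6.28,60)];q=np.array(q)
    cv2.polylines(im,[np.round(q).astype(np.int32)],True,(0,255,0),1)
cv2.imwrite("pics/s5.png",cv2.resize(im[180:350,270:430],None,fx=4,fy=3.5,interpolation=cv2.INTER_CUBIC))
for n in("blue_flask","ring_seat"): print(n,ctrl.landmark_of("side",n)[:1],proj("side",f))
E
```

```text
t: 9.22
tool_pos: [0.5465, -0.1075, 0.2441]
tool_rot: [-3.137, -0.154, 0.005]
contact_force: [-0.0, -0.0, -2.7]
opening: 0.0304
grip_force: 79.7
t: 9.6
tool_pos: [0.5516, -0.1228, 0.2457]
tool_rot: [-3.137, -0.158, 0.002]
contact_force: [-0.5, 0.6, -1.3]
opening: 0.0305
grip_force: 79.9
[ 0.5517 -0.1226  0.2459] [-0.0203  0.0869 -0.9979] [ 0.063   0.143  -0.2657]
blue_flask [{'position': [346.9, 289.2], 'score': 0.95}] [346.7526 289.5721]
ring_seat [{'position': [344.8, 308.1], 'score': 0.74}] [346.7526 289.5721]
```

View pics/s5.png

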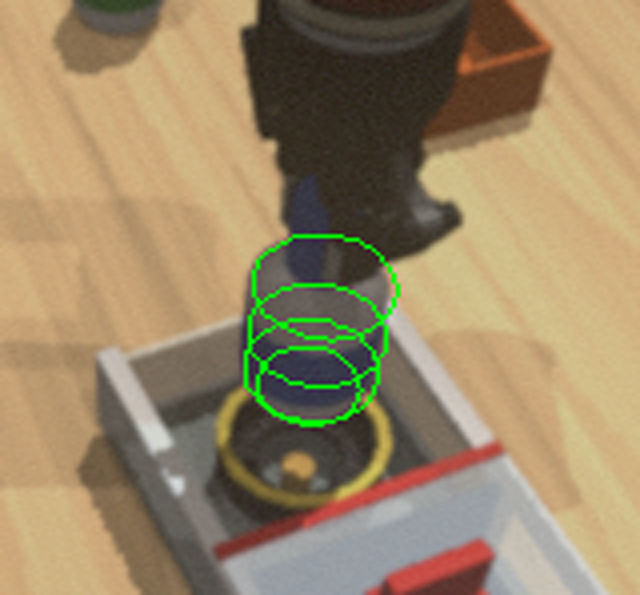

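The overlay of the predicted flask matches the picture, with its foot at (346,290) over the ring at (346,305). Lowering in stages.

```bash
python3 -m handwheel '[[[0.1,0.1,1.5],[0,0,0]],[[0.1,0.1,3.5],[0,0,0]],[[0.1,0.1,4.8],[0,0,0]],[[0.1,0.1,5.5],[0,0,0]],[[0.1,0.1,6],[0,0,0]]]'
python3 -m handwheel '[[[0,0,0.4],[0,0,0]],[[0,0,0.8],[0,0,0]],[[0,0,1.2],[0,0,0]],[[0,0,1.2],[0,0,0]]]'
```

```text
t: 10.38
tool_pos: [0.5531, -0.1248, 0.1858]
tool_rot: [-3.138, -0.157, 0.0]
contact_force: [-0.0, 0.3, -2.2]
opening: 0.0302
grip_force: 79.9
t: 10.88
tool_pos: [0.5529, -0.1248, 0.1739]
tool_rot: [-3.137, -0.157, 0.001]
contact_force: [-0.1, 0.4, -1.8]
opening: 0.0306
grip_force: 79.9
```

```bash
python3 -m handwheel '[[[0,0,0.3],[0,0,0]],[[0,0,0.6],[0,0,0]],[[0,0,0.9],[0,0,0]],[[0,0,0.9],[0,0,0]]]'
python3 -m handwheel '[[[0,0,0.2],[0,0,0]],[[0,0,0.4],[0,0,0]],[[0,0,0.6],[0,0,0]],[[0,0,0.6],[0,0,0]]]' 1 110
python3 -m handwheel '[[[0,0,0.2],[0,0,0]],[[0,0,0.4],[0,0,0]],[[0,0,0.6],[0,0,0]],[[0,0,0.6],[0,0,0]]]'
```

```text
t: 11.38
tool_pos: [0.5536, -0.1249, 0.1666]
tool_rot: [3.137, 0.157, 0.002]
contact_force: [-2.2, 0.4, 3.9]
opening: 0.0305
grip_force: 80.5
t: 11.88
tool_pos: [0.5537, -0.1249, 0.1612]
tool_rot: [3.137, 0.157, 0.002]
contact_force: [-1.8, 1.2, 7.6]
opening: 0.03
grip_force: 108.0
t: 12.38
tool_pos: [0.5539, -0.1249, 0.156]
tool_rot: [3.137, 0.157, 0.003]
contact_force: [-2.3, 1.6, 10.3]
opening: 0.03
grip_force: 108.2
```

```bash
python3 -m handwheel '[[[0,0,0.2],[0,0,0]],[[0,0,0.4],[0,0,0]],[[0,0,0.6],[0,0,0]],[[0,0,0.6],[0,0,0]]]'
python3 -m handwheel '[[[0,0,0.1],[0,0,0]],[[0,0,0.2],[0,0,0]],[[0,0,0.3],[0,0,0]],[[0,0,0.3],[0,0,0]]]'
```

```text
t: 12.88
tool_pos: [0.5542, -0.125, 0.1508]
tool_rot: [3.137, 0.157, 0.004]
contact_force: [-3.7, 2.8, 13.6]
opening: 0.03
grip_force: 108.6
t: 13.38
tool_pos: [0.5545, -0.125, 0.1487]
tool_rot: [3.137, 0.157, 0.005]
contact_force: [-5.1, 2.7, 16.4]
opening: 0.0302
grip_force: 109.0
```

```bash
python3 -m handwheel '[[[0,0,0.1],[0,0,0]],[[0,0,0.2],[0,0,0]],[[0,0,0.2],[0,0,0]],[[0,0,0.2],[0,0,0]]]'
python3 - <<'E'
from h import *
im=ctrl.get_image("side");cv2.imwrite("pics/s6.png",cv2.resize(im[180:350,270:430],None,fx=4,fy=3.5,interpolation=cv2.INTER_CUBIC))
print(ctrl.landmark_of("side","blue_flask")[:1],proj("side",np.array([.553,-.124,.026])))
E
```

```text
t: 13.88
tool_pos: [0.555, -0.125, 0.1486]
tool_rot: [3.137, 0.157, 0.006]
contact_force: [-6.7, 3.1, 22.0]
opening: 0.0298
grip_force: 109.7
[{'position': [341.6, 318.3], 'score': 0.84}] [344.17621552 314.95512303]
```

View pics/s6.png

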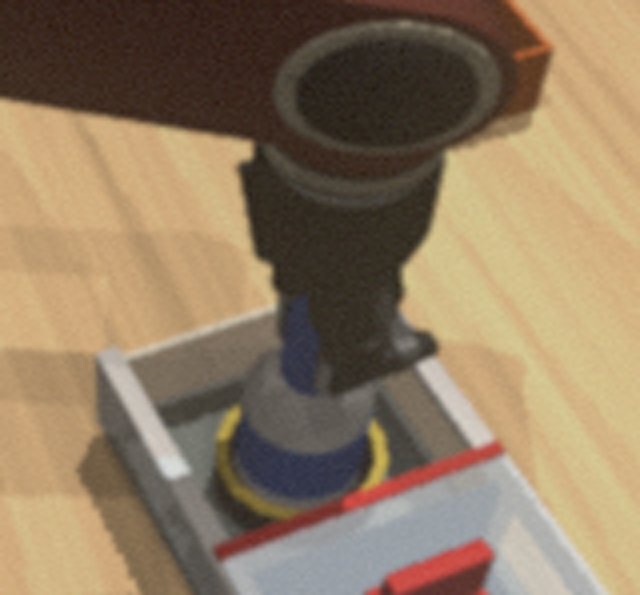

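The flask is upright inside the ring, and the ring has sunk onto its stop: no further motion while the force rose to 22 N. The guard is open and the grip is holding.

```bash
python3 -c "
from station import ctrl
print(ctrl.finish_job())"
```

```text
the job is handed in; nothing more can be done
None
```

I handed the job in with the guard slid open to its stop and the blue flask upright in the ring, pressed fully down (22 N at the wrist) and still gripped; the hand-in call returned no verdict, and I never touched the green flask, screwdriver or bin.

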